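Start the clamp bolt of a ball-mill jar

TASK

Close the glaze mill jar: press the hinged clamp bar fully down onto the lid, then turn the black knob of its captive hand bolt backward (anticlockwise from above) until you feel the bolt drop off the end of the thread, which comes well within half a turn. From there turn it forward (clockwise) one full turn and no further, so that the bolt is started but the lid can still be shifted on its gasket. Finish while still holding the knob in the fingers like that, with the bar down, and leave the jar, mug and test tile beside the mill where they are.

Things in the scene. Friction and masses are not known exactly. Their poses are not given: they have to be found in the camera images.
- mill_jar: white porcelain ball-mill jar, 124 mm wide, fixed and heavy, with a steel shoulder band; its origin is the centre of its underside, z up. In its own axes the hinge of the clamp bar is at x = +85 mm (away from the robot) and the threaded boss with its upright axis at x = -85 mm, y = 0 (towards the robot); the lid's top is at z = 124 mm, the boss is 37 mm wide and its mouth at z = 127 mm. Yaw varies
- clamp_bar (a joint): hinge of the steel clamp bar (28 mm wide, 10 mm thick, level axis along the jar's y): 0 = down on the lid (bar's top then at z = 143 mm), grows in rad as its end towards the robot is raised. It starts raised, its hinge is stiff and it stays where it is left; about 2 to 8 N down on the tab closes it
- clamp_bar_hinge (a point): point on the bar's hinge axis, middle of the bar, 132 mm above the bench
- bar_tab (a point): top of the red thumb tab at the free end of the bar, 24 x 24 mm, the place to press; 215 mm from the hinge axis, and at z = 143 mm when the bar is down. The knob stands on the hinge side of it, its rim 26 mm away from this point
- knob_top (a point): centre of the top of the hand bolt's knob. Round ribbed black knob 38 mm in diameter and 32 mm tall with a yellow mark near its rim; it stands upright over the boss (170 mm from the hinge) when the bar is down, then 201 mm above the bench less the value of bolt_lift. Take it across its diameter from above, at any yaw. Its z axis is the bolt's axis
- clamp_bolt (a joint): turn of the hand bolt in rad, 0 as found, grows when turned clockwise from above (forward, in) and falls when turned backward. No stops; turns with little force, stays where it is left. The drop comes at a different angle each time, somewhere between -0.5 and -2.1
- bolt_lift (a joint): depth in m of the captive bolt, grows downward; range -0.004 to 0.018 (where it hangs in the raised bar). Bar down and knob let go, its lead rests by weight on the female thread (right-hand, 0.006 a turn; 0 = top end): first 0 to 0.003; backward it rises to 0, then falls 0.006 (gripped tight, only when let go; up to 0.002 less if turned past). Forward draws it in: 0.012 after one turn
- white_jar: white glaze jar with a lid, 67 mm wide, 83 mm tall, beside the mill; origin at the centre of its underside
- clay_mug: red-brown mug, 70 mm wide and 98 mm with its handle, 90 mm tall, beside the mill; origin at its underside
- tile: small standing L-shaped test tile with a blue face, 36 x 38 x 70 mm, behind the mill; origin at the centre of its underside

How it is judged:
By the outcome, as a careful person would: the job done as asked, in the order asked, and still so for the second after the job is handed in, while the arm keeps its last pose, push and grip.
It also fails if it takes over 70 s, if anything falls off the work surface, if the arm or the gripper's body presses on something with over 40 N, if the wrist force passes 120 N, or if a joint passes its speed limit or range.

ROBOT

A 7-joint arm with a two-finger parallel gripper is mounted at the origin on a cart in front of the work surface, level with it; the furniture and walls round the work are solid. World frame = base frame: x ahead of the robot, y to its left, z up, the work surface at z = 0. Lengths are in m, angles in rad, forces in N, time in s.
With the tool pointing down it reaches from about 0.4 to 0.85 m from the base axis. Payload 4.5 kg.
Tool frame: the origin (TCP) lies at the very end of the fingers, on their centre line; the grasp point (between the pads) lies 19 mm behind it (tcp_to_grasp is the z of the grasp point in the tool frame, in m); z points along the fingers, y is the line along which they close (so a half turn about z gives the same grasp; the last joint's range is limited). The gripper opens to 88 mm and grips with 3 to 60 N. Pads are 18 mm wide; open, the fingers measure 123 mm over their backs; the gripper's body (75 mm by 187 mm) begins 45 mm behind the grasp point.
Start: joints at [1.241, 0.689, -0.195, 1.565, 0.157, 0.902, -0.215], TCP at [0.222, -0.584, 0.239] pointing down, gripper open.
Joint ranges: [-3.01, 3.01], [-0.46, 2.08], [-1.47, 1.51], [0.13, 2.56], [-1, 4.14], [0.04, 2.09], [-2.66, 2.66]. Speed limits (rad/s): [2.57, 2.57, 3.14, 3.14, 3.14, 3.14, 3.14].

INTERFACE

Orientations are given as a unit quaternion [x, y, z, w].
In Python, from plant import * gives the robot as it stands. The module is installed in compiled form; this text tells all that it offers.
- The arm moves only by the shell command python3 -m jog 'ROWS' [OPENING] [FORCE]. ROWS is JSON, a list that holds one entry, the list of rows, each a list of 6 numbers: the shift along the tool's x, y, z in m, then the turn, a rotation vector about the tool's x, y, z in rad. In form: [[[dx, dy, dz, ax, ay, az], ...]]. A call has 1 to 12 rows; each row shifts and turns the commanded pose from where the row before left it, along the tool's axes as they then stand; what a row does not reach is not made up. A row lasts 1/8 s, in which the tool goes at most 62.5 mm and 10.7 degrees, less where a joint would pass 70% of its speed; a pose out of reach is approached as far as the arm can. A call with a gripper value outside its range is refused whole. OPENING is the finger opening in m, from 0 to 0.0881, set as the call begins (- or left out, the last holds). The fingers move at their own pace and stop on an object; FORCE is the grip in N (left out, the last holds). Time passes only in rows, so rows that do not move let the fingers close. It gives the time, the measured TCP pose, the force, the opening and the grip force at its end, in the units of the state.
- get_state(): the state, without advancing time (a new reading comes with each control period).
- snapshot(name): name is "scene" or "top" or "wrist"; returns a dict with "frame" (400x640x3 uint8, red, green, blue), "mtx" (3x3 intrinsics, pixels), "xyz" and "orientation" of the camera in the world; the wrist camera has in their place "mount" (4x4, takes a point from camera to tool coordinates, whose origin is the TCP and whose axes are the flange's). Camera axes: x right, y down, z forward; pixel columns grow to the right and rows downward; lengths in m; the calibration is good to about 2 mm. A picture is of the moment at which its call begins: read the wrist's pose just before it. There is no depth.
- finish_job(): hands the job in; it is judged then, once.
The state is a dict: "clock": time; "q": joint angles; "qd": joint speeds; "joint_torque": joint torques, N m; "tool_pos": TCP position; "eef_rot": TCP orientation; "contact_force": force on the tool from outside, world axes, zero at the start; "moment": the same for the moment, N m; "opening": opening from 0.0 (shut) to 1.0 (fully open); "finger_force": force on a finger pad.
Only numpy, scipy, OpenCV 4.12 (cv2) and the standard library are available. Lean on these libraries where they do the work, as an engineer would, in place of code of your own. Each camera call takes 0.05 s, during which the arm holds its last target. There are 200 camera calls.

## Working session

There is one attempt and no reset: what is moved stays moved. The work goes in short steps, Python scripts to look and compute and a shell command to move; the robot and the scene stay as the last step left them, time stands still between calls to the robot, and variables do not carry over. Pictures are saved under pics/ and viewed, at most 10 in all, crops included, and the job is handed in when it is done.

```bash
mkdir -p pics
cat > h.py <<'E'
from plant import *
import numpy as np, cv2
from scipy.spatial.transform import Rotation as R
def save(name,f):
    s=snapshot(name); cv2.imwrite('pics/'+f,s['frame'][:,:,::-1]); return s
def ray(s,u,v,st=None):
    d=np.linalg.inv(s['mtx'])@[u,v,1.]
    if 'mount' in s:
        M=np.array(s['mount']);T=np.eye(4);T[:3,:3]=R.from_quat(st['eef_rot']).as_matrix();T[:3,3]=st['tool_pos'];T=T@M
        return T[:3,3],T[:3,:3]@d
    o=np.array(s['orientation']); Rm=R.from_quat(o).as_matrix() if o.size==4 else o
    return np.array(s['xyz']),Rm@d
def at_z(s,u,v,z,st=None):
    c,d=ray(s,u,v,st); return c+d*(z-c[2])/d[2]
def tri(rs):
    A=0;b=0
    for c,d in rs:
        d=d/np.linalg.norm(d);P=np.eye(3)-np.outer(d,d);A=A+P;b=b+P@c
    return np.linalg.solve(A,b)
E
python3 - <<'E'
from h import *
st=get_state();print(st)
for n in('scene','top'):
    s=save(n,n+'1.png');print({k:s[k] for k in s if k!='frame'})
    import pickle;pickle.dump(s,open(n+'1.pkl','wb'))
E
```

```text
{'clock': 0.0, 'q': array([ 1.24079825,  0.68999044, -0.19453144,  1.5663136 ,  0.15730074,
        0.90248625, -0.21513333]), 'qd': array([-0.00063935,  0.0007991 , -0.00123944, -0.00055954, -0.00024805,
        0.00142831, -0.00129661]), 'joint_torque': array([ 1.02643968e-03, -5.27557504e+01, -1.26646042e+00, -1.53425574e+01,
       -5.26806805e-02,  6.71258909e-03,  1.89856123e-04]), 'tool_pos': array([ 0.22213632, -0.58353397,  0.23791455]), 'eef_rot': array([ 9.83495993e-01,  1.80927657e-01, -2.20472842e-04, -8.75165003e-04]), 'contact_force': array([-0.94613777, -0.00818979,  0.83769557]), 'moment': array([ 0.01005624, -0.00573657, -0.0217751 ]), 'finger_force': 0.0, 'opening': 1.0002355473277893}
{'mtx': array([[398.91834981,   0.        , 316.57412169],
       [  0.        , 398.91834981, 198.6619486 ],
       [  0.        ,   0.        ,   1.        ]]), 'xyz': array([0.30189022, 0.56268384, 0.83530947]), 'orientation': array([-0.23937084,  0.90477644, -0.34291165,  0.08057783])}
{'mtx': array([[417.55617359,   0.        , 318.05351996],
       [  0.        , 417.55617359, 198.87792261],
       [  0.        ,   0.        ,   1.        ]]), 'xyz': array([0.55121354, 0.01813071, 1.04900587]), 'orientation': array([ 0.70961761, -0.70363293,  0.01169146, -0.03473997])}
```

View pics/scene1.png

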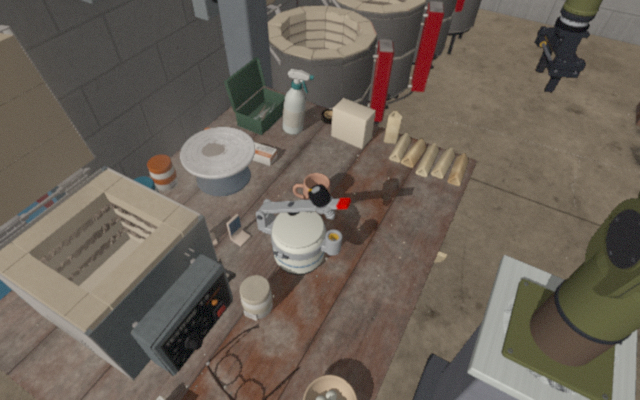

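View pics/top1.png

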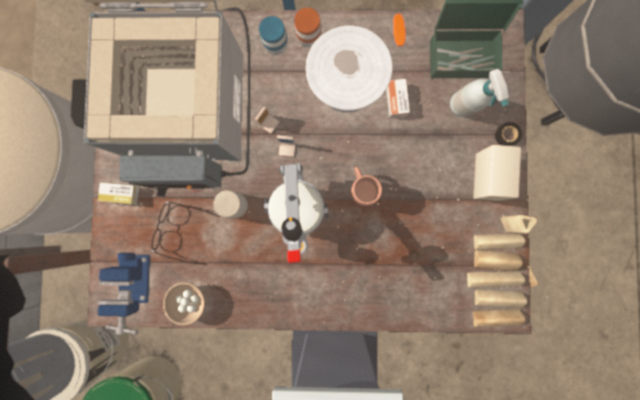

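The scene view shows the raised bar with its red tab at (344,203) and the knob at (318,192). In the top view the tab is at (294,255), the knob at (291,228), the hinge at about (291,168) and the lid centre at about (297,207).

Run:
```python
from h import *
import pickle
S=pickle.load(open('scene1.pkl','rb'));T=pickle.load(open('top1.pkl','rb'))
print('tab',tri([ray(S,344,203),ray(T,294,255)]))
print('knob',tri([ray(S,319,190),ray(T,291,227)]))
print('lid',at_z(T,297,207,.124),at_z(S,299,226,.124))
print('boss',at_z(T,303,245,.127),at_z(S,333,237,.127))
print('hinge',at_z(T,291,168,.137))
print('whitejar',at_z(T,230,204,.083),'mug',at_z(T,367,190,.09),'tile',at_z(T,287,146,.05))
# red centroid
for s in(S,T):
    h=cv2.cvtColor(s['frame'],cv2.COLOR_RGB2HSV);m=((h[...,0]<6)|(h[...,0]>174))&(h[...,1]>200)&(h[...,2]>120)
    m[:150]=0;v,u=np.nonzero(m);print(u.mean(),v.mean(),len(u))
im=[cv2.resize(s['frame'][v:v+100,u:u+100],(400,400),interpolation=cv2.INTER_CUBIC) for s,u,v in((S,255,175),(T,245,160))]
cv2.imwrite('pics/c1.png',np.hstack(im)[:,:,::-1])
```

```text
tab [0.49463532 0.08920746 0.24496765]
knob [0.54808853 0.09435557 0.25810869]
lid [0.59351491 0.09523254 0.124     ] [0.58943378 0.10275388 0.124     ]
boss [0.50979334 0.08067476 0.127     ] [0.50865062 0.09342359 0.127     ]
hinge [0.67889525 0.10851642 0.137     ]
whitejar [0.60113797 0.25543411 0.083     ] mug [ 0.63545216 -0.06259052  0.09      ] tile [0.7447519  0.12760622 0.05      ]
343.3070175438597 203.0 114
293.44086021505376 256.16129032258067 93
```

View pics/c1.png

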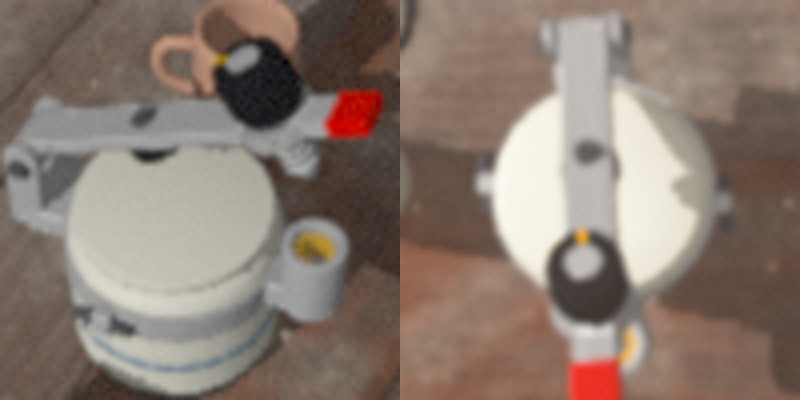

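```bash
cat >> h.py <<'E'
def goal(p,yaw,tilt=0):
    """tool-frame shift and rotvec to reach p; tool x at world yaw; tilt>0 leans body towards the robot"""
    st=get_state();C=R.from_quat(st['eef_rot'])
    G=R.from_euler('z',yaw)*R.from_euler('y',-tilt)*R.from_euler('x',np.pi)
    print('pos',st['tool_pos'].round(4),'shift',C.inv().apply(np.array(p)-st['tool_pos']).round(4),'rot',(C.inv()*G).as_rotvec().round(4),'F',st['contact_force'].round(1),'t',round(st['clock'],2),'fin',round(st['opening']*88.1,1),round(st['finger_force'],1))
E
python3 -c "
from h import *
goal([.478,.088,.32],.09)
goal([.478,.088,.32],.09,.15)"
```

```text
pos [ 0.2222 -0.5836  0.238 ] shift [ 0.4781 -0.5367 -0.0812] rot [-0.0016  0.0003  0.2739] F [-0.5 -0.6 -0.1] t 0.1 fin 88.0 0.0
pos [ 0.2222 -0.5836  0.238 ] shift [ 0.4781 -0.5367 -0.0812] rot [-0.0222  0.1494  0.2733] F [-0.5 -0.6 -0.1] t 0.1 fin 88.0 0.0
```

```bash
python3 -m jog '[[[0.02,-0.02,-0.03,0,0,0],[0.03,-0.035,-0.03,0,0,0],[0.036,-0.041,-0.02,0,0,0],[0.036,-0.041,0,0,0,0],[0.036,-0.041,0,0,0,0],[0.036,-0.041,0,0,0,0],[0.036,-0.041,0,0,0,0],[0.036,-0.041,0,0,0,0],[0.036,-0.041,0,0,0,0],[0.036,-0.041,0,0,0,0],[0.036,-0.041,0,0,0,0],[0.036,-0.041,0,0,0,0]]]' 0.0 30
python3 -c "
from h import *
goal([.478,.088,.30],.09,.15)"
```

```text
clock: 1.6
tool_pos: [0.4403, -0.0021, 0.3186]
eef_rot: [0.984, 0.181, -0.0, 0.0]
contact_force: [0.8, -0.1, -0.3]
opening: 0.006
finger_force: 0.0
pos [ 0.4403 -0.0021  0.3186] shift [ 0.0673 -0.0708  0.0186] rot [-0.0202  0.1493  0.2732] F [ 0.8 -0.1 -0.3] t 1.6 fin 0.6 0.0
```

```bash
python3 -m jog '[[[0.034,-0.035,0.009,0,0,0],[0.034,-0.035,0.009,0,0,0],[0,0,0,0,0,0.137],[0,0,0,0,0,0.137],[0,0,0,0,0.15,0],[0,0,0,0,0,0],[0,0,0,0,0,0]]]'
python3 - <<'E'
from h import *
goal([.49,.089,.25],.09,.15)
s=save('scene','s2.png');t=save('top','t2.png')
im=[cv2.resize(a['frame'][v:v+100,u:u+100],(400,400),interpolation=cv2.INTER_CUBIC) for a,u,v in((s,275,135),(t,245,190))]
cv2.imwrite('pics/c2.png',np.hstack(im)[:,:,::-1])
E
```

```text
clock: 2.48
tool_pos: [0.4796, 0.0861, 0.3011]
eef_rot: [0.996, 0.045, 0.075, -0.003]
contact_force: [1.0, 0.0, 0.1]
opening: 0.007
finger_force: 0.0
pos [0.4796 0.0861 0.3011] shift [ 0.0029 -0.0019  0.0521] rot [ 0.      0.0005 -0.0002] F [1.  0.  0.1] t 2.48 fin 0.6 0.0
```

View pics/c2.png

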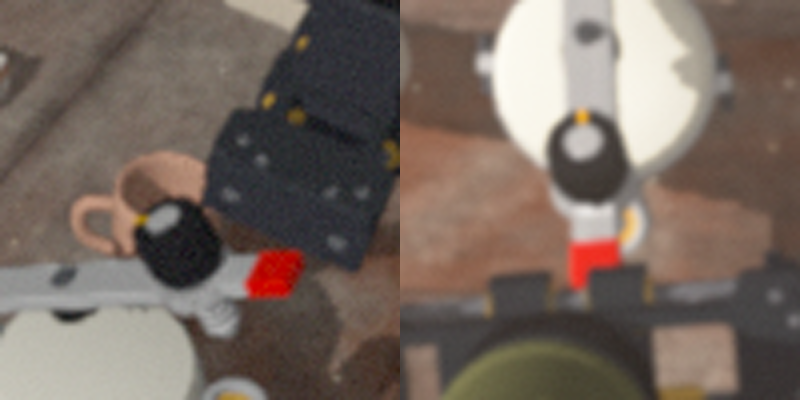

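The crop shows the gripper close to the red tab (scene crop (275,272), top crop (595,262)). I'll check where the TCP projects.

Run:
```python
from h import *
st=get_state();Rt=R.from_quat(st['eef_rot'])
for n,(u0,v0) in(('scene',(275,135)),('top',(245,190))):
    s=snapshot(n);Q=R.from_quat(s['orientation'])
    for z in(0,-.064):
        p=s['mtx']@Q.inv().apply(st['tool_pos']+Rt.apply([0,0,z])-s['xyz']);p=p[:2]/p[2];print(n,z,p,(p-[u0,v0])*4)
    if n=='scene':
        p=s['mtx']@Q.inv().apply(np.array([.4946,.0892,.245])-s['xyz']);print(p[:2]/p[2])
```

```text
scene 0 [353.17550694 185.05276784] [312.70202776 200.21107136]
scene -0.064 [361.63149027 161.51213332] [346.52596107 106.04853326]
[343.35224842 202.94943179]
top 0 [293.04267579 266.01357888] [192.17070314 304.05431552]
top -0.064 [289.92482337 275.6064094 ] [179.6992935  342.42563758]
```

```bash
python3 -m jog '[[[0.002,-0.002,0.02,0,0,0],[0,0,0.02,0,0,0],[0,0,0.01,0,0,0],[0,0,0,0,0,0]]]'
python3 -m jog '[[[-0.0065,0,0.0087,0,0,0],[-0.0065,0,0.0087,0,0,0],[-0.0056,0,0.0092,0,0,0],[-0.0056,0,0.0092,0,0,0],[-0.0047,0,0.0096,0,0,0],[-0.0047,0,0.0096,0,0,0],[0,0,0,0,0,0]]]'
python3 -c "
from h import *
goal([.459,.086,.143],.09,.15)"
```

```text
clock: 3.18
tool_pos: [0.488, 0.0888, 0.2511]
eef_rot: [0.996, 0.045, 0.074, -0.003]
contact_force: [0.2, -0.9, 0.3]
opening: 0.005
finger_force: 0.0
clock: 4.05
tool_pos: [0.4617, 0.0863, 0.1912]
eef_rot: [0.996, 0.045, 0.073, -0.003]
contact_force: [0.4, -0.6, 0.9]
opening: 0.008
finger_force: 0.0
pos [0.4617 0.0863 0.1912] shift [-0.0097  0.      0.0472] rot [0.0009 0.0031 0.0005] F [ 0.4 -0.6  0.9] t 4.05 fin 0.7 0.0
```

Run:
```python
from h import *
s=save('scene','s3.png');t=save('top','t3.png')
im=[cv2.resize(a['frame'][v:v+100,u:u+100],(400,400),interpolation=cv2.INTER_CUBIC) for a,u,v in((s,275,150),(t,245,190))]
cv2.imwrite('pics/c3.png',np.hstack(im)[:,:,::-1])
```

```text
(no output)
```

View pics/c3.png

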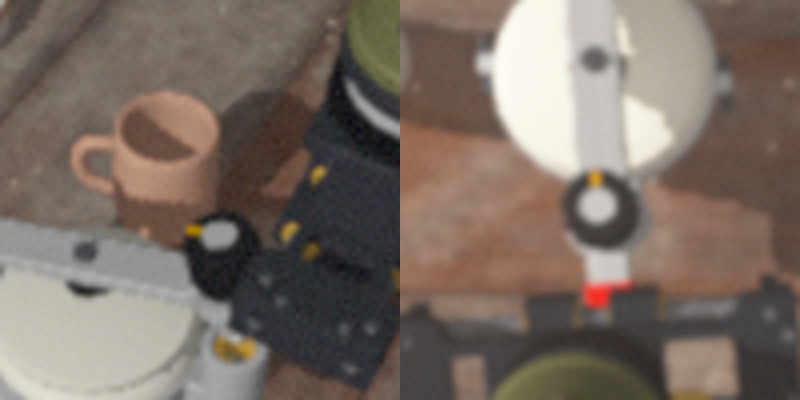

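The bar is following the fingers: the tab sits under them and the bar is clearly lower. I'll keep pressing.

```bash
python3 -m jog '[[[-0.0030,0,0.01,0,0,0],[-0.0027,0,0.01,0,0,0],[-0.0022,0,0.01,0,0,0],[-0.0015,0,0.01,0,0,0],[-0.0005,0,0.005,0,0,0],[0,0,0,0,0,0]]]'
python3 -m jog '[[[0,0,0.002,0,0,0],[0,0,0.002,0,0,0],[0,0,0.001,0,0,0],[0,0,0,0,0,0]]]'
python3 -c "
from h import *
goal([.459,.086,.143],.09,.15)"
```

```text
clock: 4.9
tool_pos: [0.4609, 0.0865, 0.1459]
eef_rot: [0.996, 0.045, 0.075, -0.004]
contact_force: [0.1, -0.5, -0.2]
opening: 0.006
finger_force: 0.0
clock: 5.4
tool_pos: [0.4617, 0.0867, 0.1438]
eef_rot: [0.996, 0.045, 0.077, -0.004]
contact_force: [-6.6, -0.3, 32.3]
opening: 0.005
finger_force: 16.2
pos [0.4617 0.0867 0.1438] shift [-0.0028  0.0004  0.0004] rot [-0.0008 -0.0048 -0.0002] F [-6.6 -0.3 32.3] t 5.4 fin 0.4 16.2
```

Bar is down (32 N against the stop). Next I retreat above the knob and untilt.

```bash
python3 -m jog '[[[0,0,-0.02,0,0,0],[0,0,-0.04,0,0,0],[0,0,-0.05,0,0,0],[0,0,-0.04,0,-0.15,0],[0.02,0,0,0,0,0],[0.02,0,0,0,0,0],[0.02,0,0,0,0,0],[0,0,0,0,0,0],[0,0,0,0,0,0]]]' 0.088 10
python3 - <<'E'
from h import *
import pickle
goal([.508,.0904,.29],.09)
st=get_state();w=save('wrist','w4.png');s=save('scene','s4.png');t=save('top','t4.png');print(st['q'].round(2))
pickle.dump((st,w,s,t),open('m4.pkl','wb'))
K=np.array([.5077,.0904,.2]);Q=R.from_quat(s['orientation'])
p=s['mtx']@Q.inv().apply(K-s['xyz']);print(p[:2]/p[2])
c=cv2.resize(s['frame'][160:260,265:365],(400,400),interpolation=cv2.INTER_CUBIC)
cv2.imwrite('pics/c4.png',np.hstack([cv2.resize(w['frame'],(400,250)),c[:250]])[:,:,::-1])
E
```

```text
clock: 6.52
tool_pos: [0.4996, 0.0886, 0.2828]
eef_rot: [0.999, 0.044, 0.014, 0.002]
contact_force: [-0.4, -0.8, 0.2]
opening: 0.988
finger_force: 0.0
pos [0.4996 0.0886 0.2828] shift [ 0.0087 -0.001  -0.007 ] rot [ 0.0046 -0.0273 -0.0024] F [-0.4 -0.8  0.2] t 6.53 fin 87.0 0.0
[-0.09  0.47 -0.28  1.88  0.2   0.79 -1.96]
[335.85678901 215.21053809]
```

View pics/c4.png

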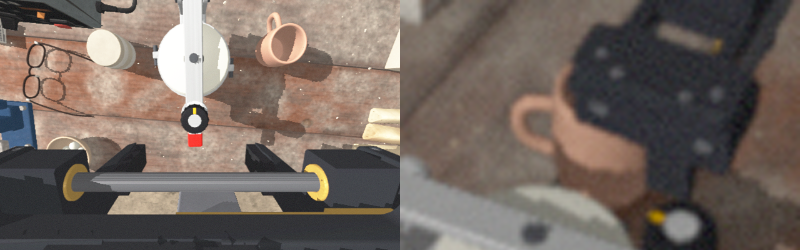

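The wrist view shows the knob's grey cap at about (310,192) in full-frame pixels, with the yellow mark on its upper side, the bar down, and the jar and mug untouched.

Run:
```python
from h import *
import pickle
st,w,s,t=pickle.load(open('m4.pkl','rb'))
f=w['frame'];h=cv2.cvtColor(f,cv2.COLOR_RGB2HSV)
roi=np.zeros(f.shape[:2],np.uint8);roi[155:222,275:350]=1
d=((h[...,2]<70)&(roi>0)).astype(np.uint8)
n,l,stt,_=cv2.connectedComponentsWithStats(d);i=1+stt[1:,4].argmax()
c=max(cv2.findContours((l==i).astype(np.uint8),0,2)[0],key=cv2.contourArea)
print('circle',cv2.minEnclosingCircle(c),stt[i])
g=((h[...,1]<60)&(h[...,2]>100)&(roi>0));gg=np.zeros_like(g);gg[180:208,297:325]=g[180:208,297:325]
v,u=np.nonzero(gg);print('cap',u.mean(),v.mean(),len(u),u.min(),u.max(),v.min(),v.max())
(cu,cv_),r=cv2.minEnclosingCircle(c)
for z in(.195,.2):print(at_z(w,u.mean(),v.mean(),z,st),at_z(w,cu,cv_,z-.003,st))
C,D=ray(w,310,192,st);print('cam',C,'mark',[x.mean() for x in np.nonzero((h[...,0]>15)&(h[...,0]<35)&(h[...,1]>150)&(roi>0))])
```

```text
circle ((311.3128356933594, 189.62025451660156), 23.16340446472168) [ 289  167   45   46 1089]
cap 311.06951871657753 192.8288770053476 374 300 322 183 203
[0.50908774 0.09042777 0.195     ] [0.51119445 0.09040695 0.192     ]
[0.51020235 0.09051611 0.2       ] [0.51225082 0.09049462 0.197     ]
cam [0.56152749 0.09458431 0.43023716] mark [np.float64(176.7872340425532), np.float64(311.02127659574467)]
```

```bash
python3 -m jog '[[[0.009,-0.001,0,0.0046,-0.0273,-0.0024],[0,0,0,0,0,0],[0,0,0,0,0,0]]]'
python3 -c "
from h import *
goal([.509,.0905,.168],.09)"
```

```text
clock: 7.05
tool_pos: [0.5086, 0.0904, 0.283]
eef_rot: [0.999, 0.045, 0.0, 0.0]
contact_force: [-0.4, 0.5, -0.8]
opening: 0.998
finger_force: 0.0
pos [0.5086 0.0904 0.283 ] shift [ 4.00e-04 -1.00e-04  1.15e-01] rot [ 0.0001 -0.0002  0.0001] F [-0.4  0.5 -0.8] t 7.05 fin 88.0 0.0
```

```bash
python3 -m jog '[[[0,0,0.03,0,0,0],[0,0,0.03,0,0,0],[0,0,0.03,0,0,0],[0,0,0.025,0,0,0],[0,0,0,0,0,0]]]' 0.055
python3 -m jog '[[[0,0,0,0,0,0],[0,0,0,0,0,0],[0,0,0,0,0,0]]]' 0.03 4
python3 - <<'E'
from h import *
goal([.509,.0905,.168],.09)
w=save('wrist','w5.png');s=save('scene','s5.png');t=snapshot('top')
def cr(a,u,v,k):return cv2.resize(a['frame'][v:v+k,u:u+k],(260,260),interpolation=cv2.INTER_CUBIC)
cv2.imwrite('pics/c5.png',np.hstack([cv2.resize(w['frame'],(416,260)),cr(s,300,175,65)])[:,:,::-1])
E
```

```text
clock: 7.68
tool_pos: [0.5076, 0.0902, 0.1669]
eef_rot: [0.999, 0.045, -0.002, 0.0]
contact_force: [-0.3, 0.7, -0.0]
opening: 0.621
finger_force: 0.0
clock: 8.05
tool_pos: [0.51, 0.0905, 0.1691]
eef_rot: [0.999, 0.045, 0.001, -0.0]
contact_force: [0.6, -0.7, 2.6]
opening: 0.426
finger_force: 4.0
pos [0.51   0.0905 0.1691] shift [-0.001  -0.0001  0.0011] rot [-0.0002 -0.0026 -0.0003] F [ 0.6 -0.7  2.6] t 8.05 fin 37.6 4.0
```

View pics/c5.png

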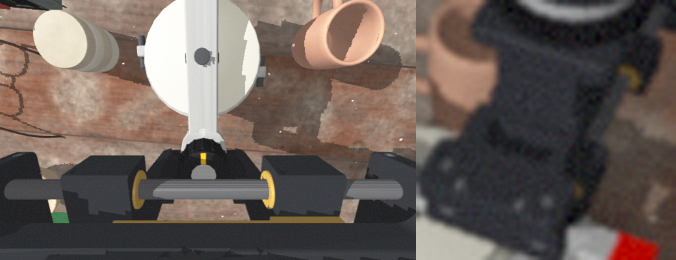

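The wrist view shows the knob held between the pads, with the yellow mark visible just above the rod at about (314,241) in full-frame pixels. Its row tells the knob's height and its column tells any slip.

```bash
cat > chk.py <<'E'
from h import *
import sys
st=get_state();w=snapshot('wrist');f=w['frame'];h=cv2.cvtColor(f,cv2.COLOR_RGB2HSV)
m=(h[...,0]>17)&(h[...,0]<35)&(h[...,1]>140)&(h[...,2]>90);r=np.zeros_like(m);r[205:275,265:365]=1;m&=r
v,u=np.nonzero(m);Rt=R.from_quat(st['eef_rot']);x=Rt.apply([1,0,0])
yaw=np.arctan2(x[1],x[0])
print('MARK u %.1f v %.1f n %d | yaw %.3f q7 %.2f pos %s fin %.1f F %s t %.2f'%(u.mean(),v.mean(),len(u),yaw,st['q'][6],st['tool_pos'].round(4),st['opening']*88.1,st['contact_force'].round(1),st['clock']),flush=True)
if len(sys.argv)>1: sys.exit(int(v.mean()<float(sys.argv[1])))
E
python3 chk.py
python3 - <<'E'
from h import *
st=get_state();w=snapshot('wrist');M=np.linalg.inv(np.array(w['mount']));Rt=R.from_quat(st['eef_rot'])
for z in(.201,.198,.195,.192,.189):
    p=Rt.inv().apply(np.array([.509+.014,.0905,z])-st['tool_pos']);c=w['mtx']@(M[:3,:3]@p+M[:3,3]);print(z,c[:2]/c[2])
E
python3 -m jog '[[[0,0,0,0,0,0],[0,0,0,0,0,0]]]' 0.044
python3 chk.py
```

```text
MARK u 312.4 v 243.2 n 158 | yaw 0.090 q7 -2.01 pos [0.51   0.0905 0.1689] fin 37.9 F [ 0.  -1.4  5.4] t 8.20
0.201 [315.22386525 248.41331365]
0.198 [315.1700057  245.47302872]
0.195 [315.11856145 242.66459946]
0.192 [315.06937361 239.97935087]
0.189 [315.02229689 237.40935262]
clock: 8.55
tool_pos: [0.509, 0.0906, 0.1679]
eef_rot: [0.999, 0.045, -0.0, -0.0]
contact_force: [0.4, -0.7, 0.3]
opening: 0.5
finger_force: 0.0
MARK u 313.0 v 242.6 n 161 | yaw 0.090 q7 -2.01 pos [0.509  0.0906 0.1679] fin 44.1 F [ 0.4 -0.7  0.3] t 8.55
```

```bash
cat > chk.py <<'E'
from h import *
import sys
from scipy.optimize import least_squares
A=np.array([.509,.0905])
st=get_state();w=snapshot('wrist');f=w['frame'];h=cv2.cvtColor(f,cv2.COLOR_RGB2HSV)
m=(h[...,0]>17)&(h[...,0]<35)&(h[...,1]>140)&(h[...,2]>90);r=np.zeros_like(m);r[205:275,265:365]=1;m&=r
v,u=np.nonzero(m);Rt=R.from_quat(st['eef_rot']);x=Rt.apply([1,0,0]);yaw=np.arctan2(x[1],x[0])
M=np.linalg.inv(np.array(w['mount']))
def res(a):
    p=Rt.inv().apply(np.array([A[0]+.014*np.cos(a[0]),A[1]+.014*np.sin(a[0]),a[1]/100])-st['tool_pos']);c=w['mtx']@(M[:3,:3]@p+M[:3,3])
    return c[:2]/c[2]-[u.mean(),v.mean()]
a=least_squares(res,[yaw,19.5]).x
print('KNOB z %.1f mm ang %.3f | n %d yaw %.3f q7 %.2f pos %s fin %.1f F %s t %.2f'%(a[1]*10,a[0],len(u),yaw,st['q'][6],st['tool_pos'].round(4),st['opening']*88.1,st['contact_force'].round(1),st['clock']),flush=True)
if len(sys.argv)>1: sys.exit(int(a[1]*10<float(sys.argv[1])))
E
python3 chk.py
python3 -m jog '[[[0,0,0,0,0,0],[0,0,0,0,0,0]]]' 0.03 5 >/dev/null
python3 -m jog '[[[0,0,0,0,0,-0.15],[0,0,0,0,0,-0.15],[0,0,0,0,0,0],[0,0,0,0,0,0]]]' >/dev/null
python3 chk.py
python3 -m jog '[[[0,0,0,0,0,0],[0,0,0,0,0,0]]]' 0.044 >/dev/null
python3 chk.py
```

```text
KNOB z 195.9 mm ang 0.086 | n 161 yaw 0.090 q7 -2.01 pos [0.5091 0.0906 0.1679] fin 44.3 F [-0.  -0.4  0.6] t 8.60
KNOB z 196.5 mm ang 0.388 | n 177 yaw 0.387 q7 -1.81 pos [0.5092 0.0903 0.1681] fin 37.6 F [-1.3 -0.9  1.7] t 9.40
KNOB z 196.7 mm ang 0.385 | n 169 yaw 0.390 q7 -1.81 pos [0.5095 0.0908 0.1681] fin 43.8 F [-0.5  0.4  0.8] t 9.70
```

```bash
python3 -m jog '[[[0,0,0,0,0,0],[0,0,0,0,0,-0.13],[0,0,0,0,0,-0.1],[0,0,0,0,0,0],[0,0,0,0,0,0]]]' 0.03 5 >/dev/null
python3 chk.py
python3 -m jog '[[[0,0,0,0,0,0],[0,0,0,0,0,0]]]' 0.043 >/dev/null
python3 chk.py 193.7 || exit
python3 -m jog '[[[0,0,0,0,0,0],[0,0,0,0,0,-0.12],[0,0,0,0,0,0],[0,0,0,0,0,0]]]' 0.03 5 >/dev/null
python3 chk.py
python3 -m jog '[[[0,0,0,0,0,0],[0,0,0,0,0,0]]]' 0.043 >/dev/null
python3 chk.py 193.7 || exit
python3 -m jog '[[[0,0,0,0,0,0],[0,0,0,0,0,-0.12],[0,0,0,0,0,0],[0,0,0,0,0,0]]]' 0.03 5 >/dev/null
python3 chk.py
python3 -m jog '[[[0,0,0,0,0,0],[0,0,0,0,0,0]]]' 0.043 >/dev/null
python3 chk.py 193.7 || exit
python3 -m jog '[[[0,0,0,0,0,0],[0,0,0,0,0,-0.12],[0,0,0,0,0,0],[0,0,0,0,0,0]]]' 0.03 5 >/dev/null
python3 chk.py
python3 -m jog '[[[0,0,0,0,0,0],[0,0,0,0,0,0]]]' 0.043 >/dev/null
python3 chk.py 193.7 || exit
```

```text
KNOB z 196.8 mm ang 0.621 | n 174 yaw 0.618 q7 -1.65 pos [0.5095 0.0904 0.1682] fin 37.8 F [ 0.8 -1.3  1.1] t 10.38
KNOB z 196.8 mm ang 0.624 | n 174 yaw 0.620 q7 -1.65 pos [0.5092 0.0907 0.168 ] fin 43.0 F [-0.1 -0.4  0.2] t 10.68
KNOB z 196.9 mm ang 0.741 | n 175 yaw 0.738 q7 -1.56 pos [0.5094 0.0903 0.1682] fin 37.6 F [ 0.1 -0.6  0. ] t 11.22
KNOB z 196.7 mm ang 0.741 | n 173 yaw 0.740 q7 -1.56 pos [0.5092 0.0908 0.1681] fin 43.2 F [ 0.1  0.2 -0.3] t 11.53
KNOB z 197.0 mm ang 0.866 | n 174 yaw 0.858 q7 -1.48 pos [0.5095 0.0904 0.1682] fin 37.5 F [ 0.1 -0.8  1. ] t 12.07
KNOB z 197.3 mm ang 0.858 | n 168 yaw 0.860 q7 -1.47 pos [0.5091 0.0907 0.168 ] fin 42.8 F [ 0.7  0.1 -0.4] t 12.38
KNOB z 197.6 mm ang 0.983 | n 177 yaw 0.978 q7 -1.39 pos [0.5095 0.0904 0.1682] fin 37.9 F [ 0.6 -1.   0. ] t 12.93
KNOB z 197.5 mm ang 0.976 | n 163 yaw 0.980 q7 -1.39 pos [0.5091 0.0907 0.1681] fin 42.6 F [-0.6 -1.1  0.2] t 13.22
```

```bash
python3 -m jog '[[[0,0,0,0,0,0],[0,0,0,0,0,-0.12],[0,0,0,0,0,0],[0,0,0,0,0,0]]]' 0.03 5 >/dev/null
python3 chk.py
python3 -m jog '[[[0,0,0,0,0,0],[0,0,0,0,0,0]]]' 0.043 >/dev/null
python3 chk.py 193.7 || exit
python3 -m jog '[[[0,0,0,0,0,0],[0,0,0,0,0,-0.12],[0,0,0,0,0,0],[0,0,0,0,0,0]]]' 0.03 5 >/dev/null
python3 chk.py
python3 -m jog '[[[0,0,0,0,0,0],[0,0,0,0,0,0]]]' 0.043 >/dev/null
python3 chk.py 193.7 || exit
python3 -m jog '[[[0,0,0,0,0,0],[0,0,0,0,0,-0.12],[0,0,0,0,0,0],[0,0,0,0,0,0]]]' 0.03 5 >/dev/null
python3 chk.py
python3 -m jog '[[[0,0,0,0,0,0],[0,0,0,0,0,0]]]' 0.043 >/dev/null
python3 chk.py 193.7 || exit
python3 -m jog '[[[0,0,0,0,0,0],[0,0,0,0,0,-0.12],[0,0,0,0,0,0],[0,0,0,0,0,0]]]' 0.03 5 >/dev/null
python3 chk.py
python3 -m jog '[[[0,0,0,0,0,0],[0,0,0,0,0,0]]]' 0.043 >/dev/null
python3 chk.py 193.7 || exit
python3 -m jog '[[[0,0,0,0,0,0],[0,0,0,0,0,-0.12],[0,0,0,0,0,0],[0,0,0,0,0,0]]]' 0.03 5 >/dev/null
python3 chk.py
python3 -m jog '[[[0,0,0,0,0,0],[0,0,0,0,0,0]]]' 0.043 >/dev/null
python3 chk.py 193.7 || exit
```

```text
KNOB z 197.8 mm ang 1.105 | n 175 yaw 1.098 q7 -1.30 pos [0.5095 0.0904 0.1682] fin 37.6 F [ 1.1 -0.1  0.6] t 13.78
KNOB z 197.5 mm ang 1.096 | n 162 yaw 1.100 q7 -1.30 pos [0.509  0.0906 0.1681] fin 43.4 F [0.6 0.7 0.4] t 14.07
KNOB z 197.7 mm ang 1.226 | n 176 yaw 1.218 q7 -1.21 pos [0.5095 0.0904 0.1682] fin 37.6 F [ 1.4 -0.8  1.5] t 14.62
KNOB z 197.4 mm ang 1.220 | n 162 yaw 1.220 q7 -1.21 pos [0.509  0.0906 0.168 ] fin 43.3 F [ 0.2 -0.2 -0.2] t 14.93
KNOB z 197.6 mm ang 1.347 | n 177 yaw 1.338 q7 -1.12 pos [0.5096 0.0905 0.1682] fin 37.7 F [ 1.4 -0.4  1.9] t 15.47
KNOB z 197.5 mm ang 1.341 | n 162 yaw 1.340 q7 -1.12 pos [0.509  0.0906 0.168 ] fin 42.9 F [ 0.  -0.4  0.5] t 15.78
KNOB z 197.5 mm ang 1.469 | n 177 yaw 1.458 q7 -1.03 pos [0.5095 0.0905 0.1682] fin 37.7 F [ 1.1 -0.9  0.1] t 16.32
KNOB z 197.6 mm ang 1.463 | n 165 yaw 1.460 q7 -1.03 pos [0.509  0.0906 0.1681] fin 43.0 F [-0.7 -0.4  0.4] t 16.62
KNOB z 197.7 mm ang 1.588 | n 177 yaw 1.578 q7 -0.93 pos [0.5096 0.0905 0.1682] fin 38.0 F [0.8 0.3 0.1] t 17.18
KNOB z 197.9 mm ang 1.583 | n 167 yaw 1.580 q7 -0.93 pos [0.509  0.0905 0.1681] fin 42.9 F [ 0.8 -0.3  0.4] t 17.48
```

```bash
python3 -m jog '[[[0,0,0,0,0,0],[0,0,0,0,0,-0.12],[0,0,0,0,0,0],[0,0,0,0,0,0]]]' 0.03 5 >/dev/null
python3 chk.py
python3 -m jog '[[[0,0,0,0,0,0],[0,0,0,0,0,0]]]' 0.043 >/dev/null
python3 chk.py 193.7 || exit
python3 -m jog '[[[0,0,0,0,0,0],[0,0,0,0,0,-0.12],[0,0,0,0,0,0],[0,0,0,0,0,0]]]' 0.03 5 >/dev/null
python3 chk.py
python3 -m jog '[[[0,0,0,0,0,0],[0,0,0,0,0,0]]]' 0.043 >/dev/null
python3 chk.py 193.7 || exit
python3 -m jog '[[[0,0,0,0,0,0],[0,0,0,0,0,-0.12],[0,0,0,0,0,0],[0,0,0,0,0,0]]]' 0.03 5 >/dev/null
python3 chk.py
python3 -m jog '[[[0,0,0,0,0,0],[0,0,0,0,0,0]]]' 0.043 >/dev/null
python3 chk.py 193.7 || exit
python3 -m jog '[[[0,0,0,0,0,0],[0,0,0,0,0,-0.12],[0,0,0,0,0,0],[0,0,0,0,0,0]]]' 0.03 5 >/dev/null
python3 chk.py
python3 -m jog '[[[0,0,0,0,0,0],[0,0,0,0,0,0]]]' 0.043 >/dev/null
python3 chk.py 193.7 || exit
python3 -m jog '[[[0,0,0,0,0,0],[0,0,0,0,0,-0.12],[0,0,0,0,0,0],[0,0,0,0,0,0]]]' 0.03 5 >/dev/null
python3 chk.py
python3 -m jog '[[[0,0,0,0,0,0],[0,0,0,0,0,0]]]' 0.043 >/dev/null
python3 chk.py 193.7 || exit
```

```text
KNOB z 197.8 mm ang 1.714 | n 181 yaw 1.698 q7 -0.84 pos [0.5095 0.0905 0.1682] fin 38.0 F [0.9 0.4 0.4] t 18.02
KNOB z 197.9 mm ang 1.708 | n 169 yaw 1.700 q7 -0.84 pos [0.509  0.0905 0.168 ] fin 43.0 F [ 0.6 -0.3  0.1] t 18.32
KNOB z 198.2 mm ang 1.833 | n 179 yaw 1.818 q7 -0.75 pos [0.5095 0.0906 0.1682] fin 38.0 F [ 0.8  0.4 -0.8] t 18.88
KNOB z 198.1 mm ang 1.836 | n 178 yaw 1.820 q7 -0.74 pos [0.5091 0.0905 0.1681] fin 42.9 F [ 1.3 -0.6 -0.8] t 19.18
KNOB z 198.1 mm ang 1.958 | n 179 yaw 1.938 q7 -0.65 pos [0.5095 0.0906 0.168 ] fin 37.5 F [ 1.9 -0.2 -2.4] t 19.73
KNOB z 192.2 mm ang 1.969 | n 153 yaw 1.940 q7 -0.65 pos [0.5091 0.0905 0.1682] fin 42.8 F [ 0.8 -0.1  0.1] t 20.02
```

The drop shows as a fall from 198 to 192 mm, between yaw 1.82 and 1.94, so I take it as about 1.88. From the present grip, forward needs 2π + 0.05, about 6.33 rad. I'll do it in three strokes that end near yaw 1.9, so the mark faces the camera.

```bash
python3 -m jog '[[[0,0,0.004,0,0,0],[0,0,0.004,0,0,0],[0,0,0,0,0,0]]]' >/dev/null
python3 -m jog '[[[0,0,0,0,0,0],[0,0,0,0,0,0]]]' 0.03 6 >/dev/null
python3 chk.py
python3 -m jog '[[[0,0,0,0,0,0.10],[0,0,0,0,0,0.16],[0,0,0.0003,0,0,0.16],[0,0,0.0003,0,0,0.16],[0,0,0.0003,0,0,0.16],[0,0,0.0003,0,0,0.16],[0,0,0.0003,0,0,0.16],[0,0,0.0003,0,0,0.16],[0,0,0,0,0,0.16],[0,0,0,0,0,0.16],[0,0,0,0,0,0.16],[0,0,0,0,0,0.16]]]' >/dev/null
python3 -m jog '[[[0,0,0,0,0,0.06],[0,0,0,0,0,0],[0,0,0,0,0,0]]]'
python3 chk.py
```

```text
KNOB z 192.4 mm ang 1.967 | n 169 yaw 1.940 q7 -0.66 pos [0.5095 0.0906 0.1601] fin 37.3 F [ 0.2  0.8 -1.6] t 20.70
clock: 22.62
tool_pos: [0.5098, 0.0905, 0.1584]
eef_rot: [1.0, 0.01, 0.001, -0.0]
contact_force: [1.5, -0.6, -1.3]
opening: 0.432
finger_force: 6.0
KNOB z 190.1 mm ang 0.033 | n 163 yaw 0.021 q7 -2.08 pos [0.5098 0.0905 0.1584] fin 38.0 F [ 1.5 -0.6 -1.3] t 22.62
```

```bash
python3 -m jog '[[[0,0,0,0,0,0],[0,0,0,0,0,0]]]' 0.058 >/dev/null
python3 chk.py
python3 -m jog '[[[0,0,0,0,0,-0.18],[0,0,0,0,0,-0.18],[0,0,0,0,0,-0.18],[0,0,0,0,0,-0.18],[0,0,0,0,0,-0.18],[0,0,0,0,0,-0.18],[0,0,0,0,0,-0.18],[0,0,0,0,0,-0.18],[0,0,0,0,0,-0.18],[0,0,0,0,0,-0.18],[0,0,0,0,0,-0.18],[0,0,0,0,0,-0.18]]]'
python3 -m jog '[[[0,0,0,0,0,-0.18],[0,0,0,0,0,-0.18],[0,0,0,0,0,-0.18],[0,0,0,0,0,-0.18],[0,0,0,0,0,0],[0,0,0,0,0,0]]]'
python3 -c "
from h import *
goal([.5093,.0905,.1584],2.9);print(get_state()['q'].round(2))"
```

```text
KNOB z 190.1 mm ang 0.023 | n 162 yaw 0.021 q7 -2.08 pos [0.5088 0.0907 0.1583] fin 55.9 F [ 0.9  0.3 -0.1] t 22.93
clock: 24.48
tool_pos: [0.5091, 0.0904, 0.1583]
eef_rot: [0.46, 0.888, -0.0, 0.0]
contact_force: [0.3, -0.7, -0.0]
opening: 0.655
finger_force: 0.0
clock: 25.22
tool_pos: [0.5092, 0.0905, 0.1583]
eef_rot: [0.122, 0.993, 0.0, 0.0]
contact_force: [-0.3, 0.5, -0.8]
opening: 0.66
finger_force: 0.0
pos [0.5092 0.0905 0.1583] shift [-0.0001  0.     -0.0001] rot [ 0.0001  0.0004 -0.0029] F [-0.3  0.5 -0.8] t 25.23 fin 58.2 0.0
[ 0.29  0.85 -0.99  1.94  0.94  0.89  0.13]
```

```bash
python3 -m jog '[[[0,0,0,0,0,0],[0,0,0,0,0,0],[0,0,0,0,0,0]]]' 0.03 6
python3 -m jog '[[[0,0,0,0,0,0.10],[0,0,0,0,0,0.14],[0,0,0.0002,0,0,0.16],[0,0,0.0002,0,0,0.16],[0,0,0.0002,0,0,0.16],[0,0,0.0002,0,0,0.16],[0,0,0.0002,0,0,0.16],[0,0,0.0002,0,0,0.16],[0,0,0.0002,0,0,0.16],[0,0,0.0002,0,0,0.16],[0,0,0.0002,0,0,0.16],[0,0,0.0002,0,0,0.16]]]' >/dev/null
python3 -m jog '[[[0,0,0,0,0,0.16],[0,0,0,0,0,0.16],[0,0,0,0,0,0.04],[0,0,0,0,0,0],[0,0,0,0,0,0]]]'
python3 -c "
from h import *
goal([.5093,.0905,.1562],.7);print(get_state()['q'].round(2))"
python3 -m jog '[[[0,0,0,0,0,0],[0,0,0,0,0,0]]]' 0.058
python3 -m jog '[[[0,0,0,0,0,-0.18],[0,0,0,0,0,-0.18],[0,0,0,0,0,-0.18],[0,0,0,0,0,-0.18],[0,0,0,0,0,-0.18],[0,0,0,0,0,-0.18],[0,0,0,0,0,-0.18],[0,0,0,0,0,-0.18],[0,0,0,0,0,0],[0,0,0,0,0,0]]]' >/dev/null
python3 chk.py
```

```text
clock: 25.6
tool_pos: [0.5094, 0.0905, 0.1584]
eef_rot: [0.121, 0.993, 0.0, 0.0]
contact_force: [-0.3, -0.7, -0.5]
opening: 0.43
finger_force: 6.0
clock: 27.72
tool_pos: [0.5098, 0.0906, 0.1564]
eef_rot: [0.939, 0.343, 0.001, -0.0]
contact_force: [2.2, -0.8, -1.6]
opening: 0.43
finger_force: 6.0
pos [0.5098 0.0906 0.1564] shift [-0.0004 -0.0002  0.0002] rot [ 0.0004 -0.0014  0.0012] F [ 2.2 -0.8 -1.6] t 27.73 fin 37.9 6.0
[-0.01  0.7  -0.42  1.96  0.5   0.58 -1.63]
clock: 27.98
tool_pos: [0.5088, 0.0906, 0.1562]
eef_rot: [0.939, 0.343, -0.0, -0.0]
contact_force: [-0.2, 0.7, -0.2]
opening: 0.632
finger_force: 0.0chk.py:11: RuntimeWarning: Mean of empty slice.
  return c[:2]/c[2]-[u.mean(),v.mean()]
  ret = ret.dtype.type(ret / rcount)
Traceback (most recent call last):
  File "chk.py", line 12, in <module>
    a=least_squares(res,[yaw,19.5]).x
      ~~~~~~~~~~~~~^^^^^^^^^^^^^^^^
ValueError: Residuals are not finite in the initial point.
```

```bash
python3 -m jog '[[[0,0,0,0,0,-0.18],[0,0,0,0,0,-0.18],[0,0,0,0,0,-0.18],[0,0,0,0,0,-0.18],[0,0,0,0,0,-0.18],[0,0,0,0,0,-0.18],[0,0,0,0,0,-0.18],[0,0,0,0,0,-0.18],[0,0,0,0,0,-0.18],[0,0,0,0,0,-0.18],[0,0,0,0,0,-0.16]]]' >/dev/null
python3 -m jog '[[[0,0,0,0,0,0],[0,0,0,0,0,0]]]'
python3 -c "
from h import *
goal([.5093,.0905,.1562],4.1);print(get_state()['q'].round(2))"
python3 chk.py
```

```text
clock: 30.9
tool_pos: [0.5093, 0.0905, 0.1563]
eef_rot: [-0.46, 0.888, -0.0, 0.0]
contact_force: [-0.0, -0.2, 0.6]
opening: 0.656
finger_force: 0.0
pos [0.5093 0.0905 0.1563] shift [0.     0.     0.0001] rot [-0.0006  0.0001 -0.0032] F [-0.  -0.2  0.6] t 30.9 fin 57.8 0.0
[ 0.39  0.98 -1.24  1.94  1.08  1.1   1.19]
KNOB z 187.9 mm ang -2.151 | n 175 yaw -2.186 q7 1.19 pos [0.5093 0.0905 0.1563] fin 57.8 F [-0.  -0.2  0.6] t 30.90
```

```bash
python3 -m jog '[[[0,0,0,0,0,0],[0,0,0,0,0,0],[0,0,0,0,0,0]]]' 0.03 6 >/dev/null
python3 chk.py
python3 -m jog '[[[0,0,0,0,0,0.10],[0,0,0,0,0,0.14],[0,0,0.0002,0,0,0.16],[0,0,0.0002,0,0,0.16],[0,0,0.0002,0,0,0.16],[0,0,0.0002,0,0,0.16],[0,0,0.0002,0,0,0.16],[0,0,0.0002,0,0,0.16],[0,0,0.0002,0,0,0.16],[0,0,0.0002,0,0,0.16],[0,0,0.0002,0,0,0.16],[0,0,0.0002,0,0,0.16]]]' >/dev/null
python3 -m jog '[[[0,0,0,0,0,0.16],[0,0,0,0,0,0.16],[0,0,0,0,0,0.05],[0,0,0,0,0,0],[0,0,0,0,0,0],[0,0,0,0,0,0]]]'
python3 chk.py
python3 - <<'E'
from h import *
w=save('wrist','w6.png');t=save('top','t6.png')
cv2.imwrite('pics/c6.png',np.hstack([cv2.resize(w['frame'],(400,250)),cv2.resize(t['frame'],(400,250))])[:,:,::-1])
E
```

```text
KNOB z 187.3 mm ang -2.151 | n 172 yaw -2.184 q7 1.20 pos [0.5095 0.0904 0.1564] fin 37.7 F [ 0.6 -0.6  0.1] t 31.32
clock: 33.62
tool_pos: [0.5096, 0.0905, 0.1544]
eef_rot: [0.586, 0.811, 0.0, 0.0]
contact_force: [1.3, 0.3, -0.8]
opening: 0.422
finger_force: 6.0
KNOB z 186.1 mm ang 1.923 | n 172 yaw 1.890 q7 -0.75 pos [0.5096 0.0905 0.1544] fin 37.2 F [ 1.3  0.3 -0.8] t 33.62
```

View pics/c6.png

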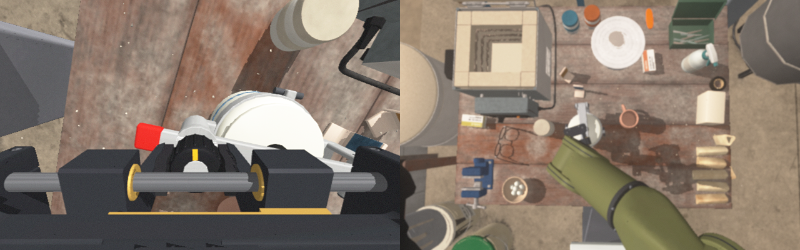

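The knob is held with its mark at 1.92 rad, inside the drop window of 1.84 to 1.96. It sits 12.0 mm below the top of the thread, which is exactly one turn. The bar is down, and the white jar and mug are where they were.

```bash
python3 -c "
from plant import *
print(finish_job())"
```

```text
the job is handed in; nothing more can be done
None
```

I pressed the clamp bar fully down, backed the bolt off until it dropped, then turned it forward one full turn (within about 0.1 rad), and handed the job in at about 34 s with the knob still held; the jar, mug and tile were never touched.

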